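Lock a hand-rest post into its stand

ROBOT

A 6-joint arm with a two-finger parallel gripper is mounted at the origin on the work surface. World frame = base frame: x ahead of the robot, y to its left, z up, the work surface at z = 0. Lengths are in mm, angles in rad, forces in N, time in s.
With the tool pointing down it reaches from about 350 to 875 mm from the base axis. Payload 4.2 kg.
Tool frame: the origin (TCP) lies on the mounting face of the last link; the fingertips stand 173 mm ahead of it and the grasp point (between the pads) lies 155 mm ahead of it (tips_ahead is the z of the fingertips in the tool frame, in mm); z points along the fingers, y is the line along which they close (so a half turn about z gives the same grasp; the last joint's range is limited). The gripper opens to 85 mm and grips with 20 to 120 N. Pads are 22 mm wide; open, the fingers measure 114 mm over their backs; the gripper's body (76 mm by 85 mm) begins 54 mm behind the grasp point. The pads swing forward as they close: fully open they stand 13 mm farther back than shut.
Start: joints at [-1.084, 0.385, 0.008, 0, -1.194, -0.259], TCP at [141.165, -608.829, 404.712] pointing down, gripper open.
Joint ranges: [-3.14, 3.14], [-1.21, 2.06], [-1.07, 1.41], [-3.16, 2.05], [-2.99, -0.16], [-3.1, 3.1]. Speed limits (rad/s): [2.79, 2.79, 3.14, 3.14, 3.14, 3.14].

INTERFACE

Orientations are given as a 3x3 rotation matrix whose columns are the frame's x, y, z axes.
In Python, from cell import * gives the robot as it stands.
- The arm moves only by the tool jog_arm, never from a script. Its argument "steps" is a list of rows, each an object of numbers: "fingers": the gripper's target within -1 to 1 (fully open at 1, half-way at 0, shut at -1); "dx", "dy", "dz": the shift along the tool's x, y, z normalised to -1 to 1, where 1 is 0.15 m; "rx", "ry", "rz": the turn, a rotation vector about the tool's x, y, z normalised to -1 to 1, where 1 is pi rad. A call has 1 to 12 rows; each row shifts and turns the commanded pose from where the row before left it, along the tool's axes as they then stand; what a row does not reach is not made up. A row lasts 1/10 s, in which the tool goes at most 50 mm and 8.59 degrees, less where a joint would pass 70% of its speed; a pose out of reach is approached as far as the arm can. A call with a number of a shift or a turn outside -1 to 1 is refused whole. A call with a gripper value outside its range is refused whole. The fingers move at their own pace and stop on an object; the grip force is fixed at half the most. Time passes only in rows, so rows that do not move let the fingers close. It gives the time, the measured TCP pose, the force, the opening and the grip force at its end, in the units of the state.
- state(): the state, without advancing time (a new reading comes with each control period).
- camera(name): name is "side" or "top" or "wrist"; returns a dict with "image" (480x640x3 uint8, red, green, blue), "mtx" (3x3 intrinsics, pixels), "k1" (the pictures are not rectified: a ray, as slopes to the right and down, at radius r is drawn at 1 + k1 r^2 times it, then the intrinsics apply), "R" (3x3) and "t" (3): a world point X has camera coordinates R X + t. Camera axes: x right, y down, z forward; pixel columns grow to the right and rows downward; lengths in mm; the calibration is good to about 2 mm. A picture is of the moment at which its call begins. There is no depth.
- hand_in(): hands the job in; it is judged then, once.
The state is a dict: "t": time; "joint_pos": joint angles; "joint_vel": joint speeds; "tau": joint torques, N m; "ee_pos": TCP position; "tool_rot": TCP orientation; "wrist_force": force on the tool from outside, world axes, zero at the start; "torque": the same for the moment, N m; "opening": opening from 0.0 (shut) to 1.0 (fully open); "gripper_force": force on a finger pad.
Only numpy, scipy, OpenCV 4.12 (cv2) and the standard library are available. Lean on these libraries where they do the work, as an engineer would, in place of code of your own. Each camera call takes 0.05 s, during which the arm holds its last target. There are 200 camera calls.

TASK

Take the square hand-rest post out of the wooden block, put it foot first into the square column of the green-footed stand with its sprung button on the side of the hole, and slide it down until the button pops out through the hole and locks. Do it gently: never ram the post against the stand, do not disturb the bowl, mug and enamel pot, and leave the post standing locked with nothing touching it.

Things in the scene. Friction and masses are not known exactly. Their poses are not given: they have to be found in the camera images.
- post: Loose upright hand-rest post, 0.17 kg: square aluminium tube 22 x 22 mm with a wooden T-head, 190 mm tall in all. Origin: centre of its foot (underside); z up, x towards its button. The head is the top 18 mm: 70 mm along x, 22 along y, flush with the tube there, so the top is gripped across y, 22 mm wide. Starts parked upright in the block.
- button_tip (a point): Tip of the round-ended sprung steel button, 8 mm in diameter, on the post's +x face: 32 mm above the foot and, when out, 18 mm from the post's axis (7 mm proud). In the column it is pressed 4 to 6 mm inwards. The spring needs about 2.4 N to start, 6.6 N when flush with the tube.
- post_foot (a point): Centre of the post's underside (the post's origin). Once the button is pressed in, the post slides in the column against friction and does not fall by itself: it needs some 2 to 10 N of push. The button then pops into the hole and stops the post firmly, down and up (about 1 mm of play).
- block: Fixed wooden tool block 100 x 100 x 40 mm, origin under its centre, z up. In its middle a square pocket 26 x 26 mm, 25 mm deep (floor 15 mm above the table), where the post is parked, button towards the block's x within 0.05 rad.
- stand: Fixed stand: green disc foot 150 mm wide, 8 mm thick, with an upright square steel column. Origin under its centre, z up, x towards the side with the hole. There a keeper plate 44 mm wide with one 10 x 10 mm hole on the column's centre line is clamped higher or lower each day: hole centre 53 to 83 mm below the mouth, to be found by feel. The column must not be rammed (over 30 N).
- mouth (a point): Centre of the column's mouth, on its axis, 128 mm above the table; axes as the stand's. Bore 24 x 24 mm (1 mm play each side of the post), narrowest from 13 mm below the mouth; sloping lips on all four sides lead the foot in and press the button in once the foot is some 35 to 48 mm deep.
- bowl: Bystander: grey unfired bowl, 110 mm wide, 75 mm tall, on a green banding wheel 92 mm high and 180 mm wide. Origin under its centre.
- mug: Bystander: white mug of tools, 76 mm wide, 165 mm tall with the tools. Origin under its centre.
- pot: Bystander: white enamel pot, 120 mm wide, 110 mm tall. Origin under its centre.
Not all that is in view belongs to the job. There is more than one size of the post; the one meant has the size given above.

How it is judged:
By the outcome, as a careful person would: the job done as asked, in the order asked, and still so for the second after the job is handed in, with the robot touching nothing.
It also fails if it takes over 56 s, if anything falls off the work surface, if the arm or the gripper's body presses on something with over 40 N, if the wrist force passes 120 N, or if a joint passes its speed limit or range.

## Working session

There is one attempt and no reset: what is moved stays moved. The work goes in short steps, Python scripts to look and compute and a tool call to move; the robot and the scene stay as the last step left them, time stands still between calls to the robot, and variables do not carry over. Pictures are saved under pics/ and viewed, at most 10 in all, crops included, and the job is handed in when it is done.

Besides the shell and the picture viewer there is one more tool, called after "Emit:" as name(argument=value, ...), one argument or row to a line, values as JSON. jog_arm: Moves the arm, as the interface text tells. Scaled input: -1 to 1 covers 0.15 m each way for a shift and pi rad each way for a turn. Its arguments: {"type":"object","properties":{"steps":{"type":"array","items":{"type":"object","properties":{"fingers":{"type":"number"},"dx":{"type":"number","minimum":-1,"maximum":1},"dy":{"type":"number","minimum":-1,"maximum":1},"dz":{"type":"number","minimum":-1,"maximum":1},"rx":{"type":"number","minimum":-1,"maximum":1},"ry":{"type":"number","minimum":-1,"maximum":1},"rz":{"type":"number","minimum":-1,"maximum":1}}}}},"required":["steps"]}

```bash
ls; mkdir -p pics
cat > h.py <<'E'
import numpy as np,cv2,pickle
from cell import *
def snap(n,f):
    c=camera(n); cv2.imwrite(f'pics/{f}.png',cv2.cvtColor(np.array(c['image']),cv2.COLOR_RGB2BGR)); pickle.dump({k:c[k] for k in c},open(f'pics/{f}.pkl','wb')); return c
def load(f): return pickle.load(open(f'pics/{f}.pkl','rb'))
def ray(c,u,v):
    K=np.array(c['mtx'],float);k=c['k1'];R=np.array(c['R'],float);t=np.array(c['t'],float)
    d=np.array([(u-K[0,2])/K[0,0],(v-K[1,2])/K[1,1]]);p=d.copy()
    for _ in range(30): p=d/(1+k*(p@p))
    return -R.T@t, R.T@np.array([p[0],p[1],1])
def atz(c,u,v,z):
    o,d=ray(c,u,v); return (o+d*(z-o[2])/d[2])[:2]
def proj(c,X):
    K=np.array(c['mtx'],float);R=np.array(c['R'],float);t=np.array(c['t'],float)
    q=R@np.array(X,float)+t; p=q[:2]/q[2]; p=p*(1+c['k1']*(p@p)); return K[0,0]*p[0]+K[0,2],K[1,1]*p[1]+K[1,2]
E
python3 -c "
from h import *
for n in ('side','top'):
    c=snap(n,n+'0'); print(n,c['k1'],np.round(-np.array(c['R']).T@np.array(c['t'])),np.round(c['R'],2).tolist())
s=state();print(s)"
```

```text
pics
side -0.03070242903045221 [460. 773. 888.] [[-0.98, -0.17, -0.01], [-0.12, 0.7, -0.71], [0.13, -0.69, -0.71]]
top -0.1270075716740405 [ 535.  -32. 1057.] [[0.0, -1.0, 0.0], [-1.0, -0.0, -0.08], [0.08, -0.0, -1.0]]
{'t': 0.1, 'joint_pos': array([-1.08441153e+00,  3.85486745e-01,  6.73919853e-03, -3.94636096e-04,
       -1.19402233e+00, -2.58584734e-01]), 'joint_vel': array([-1.88447926e-03, -8.32872458e-04,  2.63774888e-03,  5.89111578e-04,
       -1.61821451e-03, -7.22186710e-05]), 'tau': array([-9.36167125e-04, -3.93317664e+01,  1.88930404e+01,  4.19799417e+00,
       -2.60970752e-03,  1.07076596e-05]), 'ee_pos': array([ 141.12358444, -608.66828018,  403.72323293]), 'tool_rot': array([[-9.74198391e-01, -2.25692572e-01, -5.98092929e-04],
       [-2.25693315e-01,  9.74196518e-01,  1.91618064e-03],
       [ 1.50192312e-04,  2.00172567e-03, -9.99997985e-01]]), 'wrist_force': array([-0.16737862, -0.66467314,  0.47121951]), 'torque': array([ 0.05260306,  0.00336041, -0.00884519]), 'gripper_force': 0.0, 'opening': 0.9987770651916351}
```

View pics/top0.png

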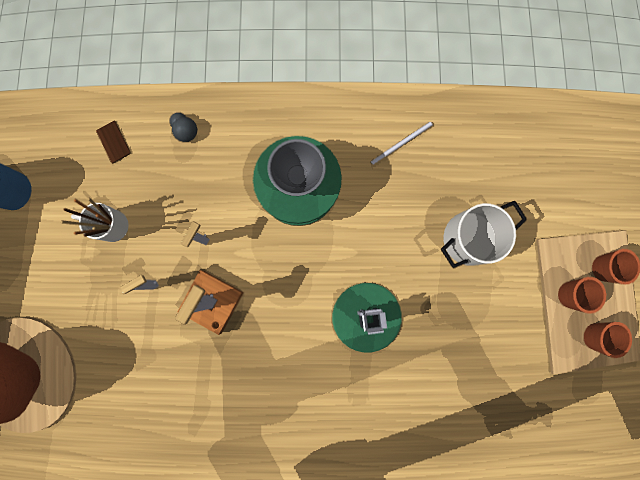

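View pics/side0.png

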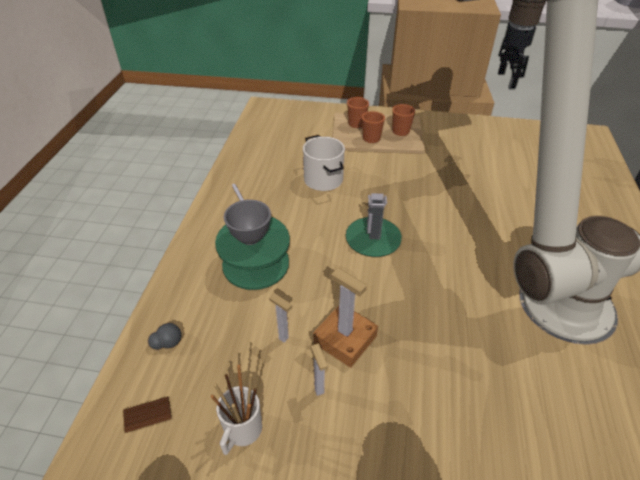

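Top view: the block is at about (211,302), the tall post's head at (194,305), the stand column at (373,320). The two smaller posts at (140,283) and (194,235) are decoys. I'll enlarge both places.

```bash
python3 -c "
from h import *
a=cv2.imread('pics/top0.png')
f=lambda x,y,w,h,s:cv2.resize(a[y:y+h,x:x+w],None,fx=s,fy=s,interpolation=cv2.INTER_CUBIC)
cv2.imwrite('pics/c1.png',np.hstack([f(165,260,90,90,4.4),f(328,276,90,90,4.4)]))
b=cv2.imread('pics/side0.png');a=b
cv2.imwrite('pics/c2.png',np.hstack([f(300,260,90,110,4.4),f(335,170,90,110,4.4)]))
"
```

```text
(no output)
```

View pics/c1.png

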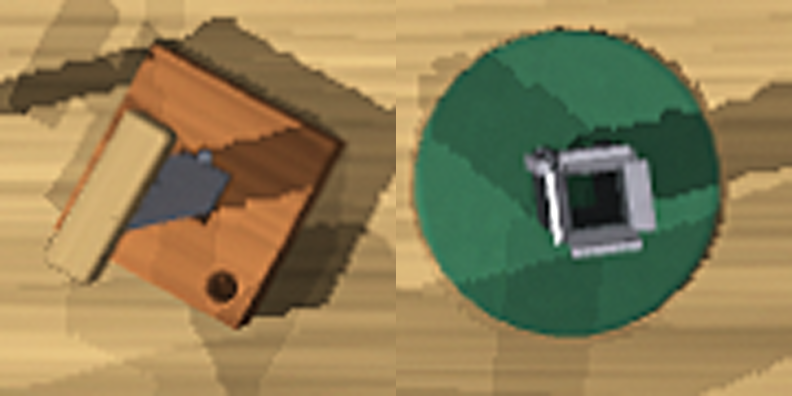

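View pics/c2.png

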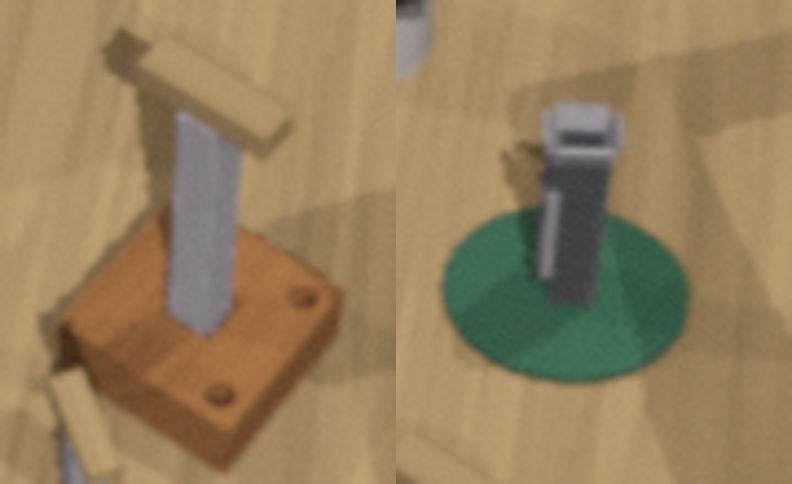

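```bash
python3 -c "
from h import *
c=load('top0')
A=lambda u,v:(165+u/4.4-.4,260+v/4.4-.4)
B=lambda u,v:(328+(u-396)/4.4-.4,276+v/4.4-.4)
P=[atz(c,*A(*q),40) for q in((157,43),(343,145),(240,327))]
print('block',np.round(P),(P[0]+P[2])/2, [np.degrees(np.arctan2(*(P[i+1]-P[i])[::-1])) for i in(0,1)])
print('foot',atz(c,*B(567.5,182),4))
for q in((568,168),(628,168),(628,230),(575,230)): print('bore',atz(c,*B(*q),115))
for q in((128,110),(172,135),(48,245),(90,282)): print('head',atz(c,*A(*q),203))
print('button',atz(c,*A(205,157),47))
s=load('side0')
C=lambda u,v:(300+u/4.4-.4,260+v/4.4-.4)
D=lambda u,v:(335+(u-396)/4.4-.4,170+v/4.4-.4)
print('side foot',atz(s,*D(566,296),4))
for q in((165,38),(292,118),(264,142),(138,65)):print('shead',atz(s,*C(*q),205))
for q in((62,322),(223,460-20),(342,290)):print('sblock',atz(s,*C(*q),40))
for q in((545,108),(615,105),(620,150),(545,150)):print('smouth',atz(s,*D(*q),128))
"
```

```text
block [[569. 201.]
 [521. 111.]
 [435. 160.]] [502.31133395 180.52414544] [np.float64(-118.1047466871568), np.float64(150.7581294780712)]
foot [ 468.99849351 -151.21188514]
bore [ 482.11605906 -138.91193267]
bore [ 482.03726841 -165.32400736]
bore [ 454.94925116 -165.21040675]
bore [ 455.04429629 -141.90376   ]
head [537.13772072 175.19303819]
head [527.27270479 157.19003805]
head [482.93051461 206.95191157]
head [468.39175688 189.65182898]
button [515.52058527 175.9015157 ]
side foot [ 466.25396175 -144.02445846]
shead [525.76639674 162.34169062]
shead [466.77086195 198.31141247]
shead [477.02391424 213.19133833]
shead [535.08292116 179.76824438]
sblock [565.18711102 204.65941214]
sblock [481.14050457 255.96913746]
sblock [434.00008575 163.61281445]
smouth [ 490.16805442 -166.57211484]
smouth [ 451.05420127 -175.84328228]
smouth [ 445.59358915 -136.65881672]
smouth [ 486.77816086 -129.76977444]
```

Emit:
jog_arm(
  steps=[
    {"rz": 0.036, "fingers": 1},
    {"rz": 0.036},
    {"dx": -0.183, "dy": 0.255, "dz": -0.026},
    {"dx": -0.183, "dy": 0.255, "dz": -0.026},
    {"dx": -0.183, "dy": 0.255, "dz": -0.026},
    {"dx": -0.183, "dy": 0.255, "dz": -0.026},
    {"dx": -0.183, "dy": 0.255, "dz": -0.026},
    {"dx": -0.183, "dy": 0.255, "dz": -0.026},
    {"dx": -0.183, "dy": 0.255, "dz": -0.026},
    {"dx": -0.183, "dy": 0.255, "dz": -0.026},
    {"dx": -0.183, "dy": 0.255, "dz": -0.026},
  ],
)

```text
invalid input
```

Emit:
jog_arm(
  steps=[
    {"dx": -0.183, "dy": 0.255, "dz": -0.026},
    {"dx": -0.183, "dy": 0.255, "dz": -0.026},
    {"dx": -0.183, "dy": 0.255, "dz": -0.026},
    {},
    {},
  ],
)

```text
invalid input
```

```bash
python3 -c "
from h import *
c=snap('wrist','w1');s=state();print(s['t'],s['ee_pos'],s['tool_rot'].round(3).tolist());print(-np.array(c['R']).T@c['t'],np.round(c['R'],3).tolist(),proj(c,[468,-151,128]))"
```

```text
0.15 [ 141.14955059 -608.7051713   403.8650252 ] [[-0.974, -0.226, -0.0], [-0.226, 0.974, 0.002], [0.0, 0.002, -1.0]]
[  71.48469896 -625.16525007  373.66299578] [[-0.226, 0.974, 0.002], [0.936, 0.217, 0.279], [0.271, 0.065, -0.96]] (np.float64(656.2913450829107), np.float64(599.7673447386627))
```

View pics/w1.png

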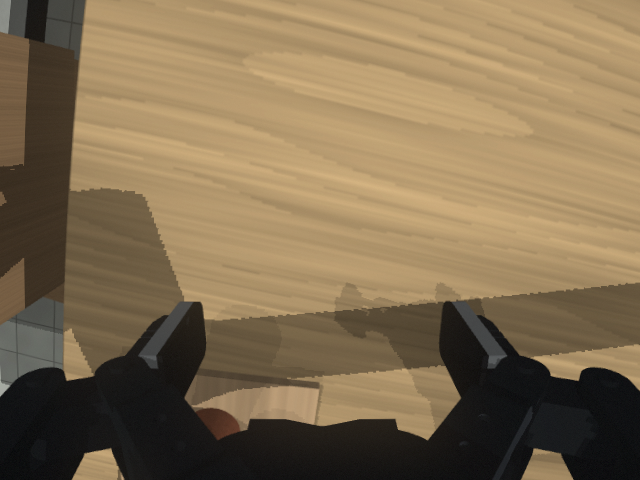

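Emit:
jog_arm(
  steps=[
    {"dx": 0, "dy": 0, "dz": 0, "rx": 0, "ry": 0, "rz": 0.036, "fingers": 1},
    {"dx": 0, "dy": 0, "dz": 0, "rx": 0, "ry": 0, "rz": 0.036, "fingers": 1},
    {"dx": -0.21, "dy": 0.25, "dz": -0.03, "rx": 0, "ry": 0, "rz": 0, "fingers": 1},
    {"dx": -0.21, "dy": 0.25, "dz": -0.03, "rx": 0, "ry": 0, "rz": 0, "fingers": 1},
    {"dx": -0.21, "dy": 0.25, "dz": -0.03, "rx": 0, "ry": 0, "rz": 0, "fingers": 1},
    {"dx": -0.21, "dy": 0.25, "dz": -0.03, "rx": 0, "ry": 0, "rz": 0, "fingers": 1},
    {"dx": -0.21, "dy": 0.25, "dz": -0.03, "rx": 0, "ry": 0, "rz": 0, "fingers": 1},
    {"dx": -0.21, "dy": 0.25, "dz": -0.03, "rx": 0, "ry": 0, "rz": 0, "fingers": 1},
  ],
)

```text
t: 0.95
ee_pos: [330.6, -381.8, 431.8]
tool_rot: [[-1.0, -0.001, -0.0], [-0.001, 1.0, 0.0], [0.0, 0.0, -1.0]]
wrist_force: [0.7, -0.5, -0.3]
opening: 0.999
gripper_force: 0.0
```

Emit:
jog_arm(
  steps=[
    {"dx": -0.21, "dy": 0.25, "dz": -0.03, "rx": 0, "ry": 0, "rz": 0, "fingers": 1},
    {"dx": -0.21, "dy": 0.25, "dz": -0.03, "rx": 0, "ry": 0, "rz": 0, "fingers": 1},
    {"dx": -0.21, "dy": 0.25, "dz": -0.03, "rx": 0, "ry": 0, "rz": 0, "fingers": 1},
    {"dx": -0.21, "dy": 0.25, "dz": -0.03, "rx": 0, "ry": 0, "rz": 0, "fingers": 1},
    {"dx": -0.21, "dy": 0.25, "dz": -0.03, "rx": 0, "ry": 0, "rz": 0, "fingers": 1},
    {"dx": 0, "dy": 0, "dz": 0, "rx": 0, "ry": 0, "rz": 0, "fingers": 1},
    {"dx": 0, "dy": 0, "dz": 0, "rx": 0, "ry": 0, "rz": 0, "fingers": 1},
  ],
)

```text
t: 1.65
ee_pos: [487.5, -194.8, 453.7]
tool_rot: [[-1.0, -0.004, -0.001], [-0.004, 1.0, 0.0], [0.001, 0.0, -1.0]]
wrist_force: [-0.5, -0.5, -0.6]
opening: 0.999
gripper_force: 0.0
```

```bash
python3 -c "
from h import *
c=snap('wrist','w2');s=state();print(s['t'],s['ee_pos'],s['joint_pos']);u,v=proj(c,[468,-151,128]);print(u,v)
a=cv2.imread('pics/w2.png');x,y=int(max(0,min(440,u-100))),int(max(0,min(330,v-75)));print(x,y);cv2.imwrite('pics/w2c.png',cv2.resize(a[y:y+150,x:x+200],None,fx=4,fy=4,interpolation=cv2.INTER_CUBIC))"
```

```text
1.7 [ 486.85089543 -195.61553463  453.70818351] [-7.26084551e-02  1.80554056e-01 -1.53468915e-01 -1.55916174e-04
 -1.23807771e+00 -1.49598278e+00]
381.84207609955837 192.62424859285616
281 117
```

View pics/w2c.png

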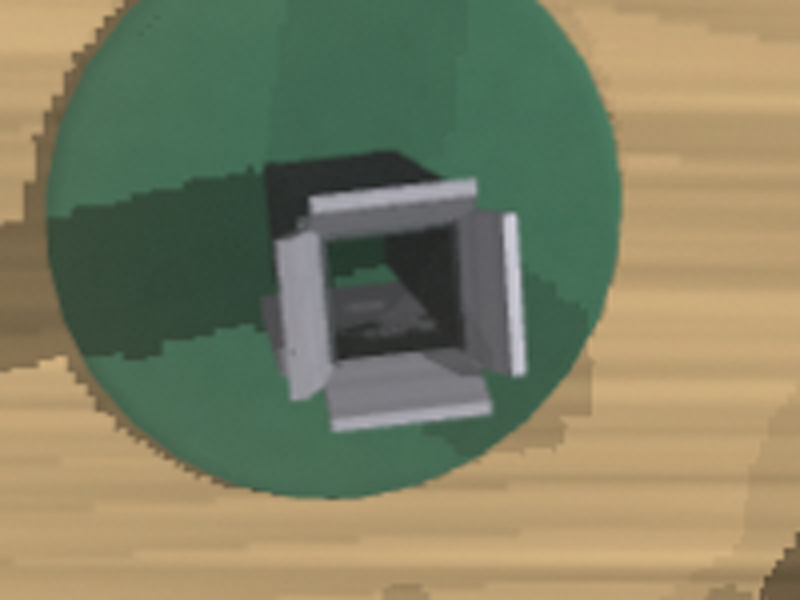

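```bash
python3 -c "
from h import *
c=load('w2')
g=lambda q,z:atz(c,281+q[0]/4-.4,117+q[1]/4-.4,z)
T=[g(q,115) for q in((326,236),(462,224),(468,350),(337,360))];print(np.round(T,1),np.mean(T,0))
L=[((310,206),(477,187)),((278,240),(292,400)),((515,213),(526,375)),((332,424),(491,407))]
M=[]
for a,b in L:
    p,q=g(a,128),g(b,128);d=q-p;M.append((p+q)/2);print(np.round(M[-1],1),np.degrees(np.arctan2(d[1],d[0])),np.linalg.norm(d))
print('mouth',np.mean(M,0))
F=[g(q,8) for q in((48,225),(622,205))];print(np.mean(F,0),np.linalg.norm(F[0]-F[1]),g((335,498),8))
"
```

```text
[[ 457.2 -164.8]
 [ 454.7 -138.7]
 [ 479.3 -136.3]
 [ 481.4 -161.9]] [ 468.14084851 -150.41673607]
[ 448.1 -153.9] 96.92345322815012 30.675940194311927
[ 471.3 -173.2] 6.278553354200974 30.36098207411415
[ 466.1 -129.5] 7.37997858073181 30.64631517838021
[ 489.3 -148.8] 96.58071205976316 30.266785670631638
mouth [ 468.72444816 -151.36523054]
[ 465.85533857 -151.739809  ] 148.23236650102817 [ 542.08838408 -149.48920523]
```

Emit:
jog_arm(
  steps=[
    {"dx": -0.013, "dy": 0.315, "dz": 0, "rx": 0, "ry": 0, "rz": 0, "fingers": 1},
    {"dx": -0.013, "dy": 0.315, "dz": 0, "rx": 0, "ry": 0, "rz": 0, "fingers": 1},
    {"dx": -0.013, "dy": 0.315, "dz": 0, "rx": 0, "ry": 0, "rz": 0, "fingers": 1},
    {"dx": -0.013, "dy": 0.315, "dz": 0, "rx": 0, "ry": 0, "rz": 0, "fingers": 1},
    {"dx": -0.013, "dy": 0.315, "dz": 0, "rx": 0, "ry": 0, "rz": 0, "fingers": 1},
    {"dx": -0.013, "dy": 0.315, "dz": 0, "rx": 0, "ry": 0, "rz": 0, "fingers": 1},
    {"dx": -0.013, "dy": 0.315, "dz": 0, "rx": 0, "ry": 0, "rz": 0, "fingers": 1},
    {"dx": -0.013, "dy": 0.315, "dz": 0, "rx": 0, "ry": 0, "rz": 0, "fingers": 1},
  ],
)

```text
t: 2.5
ee_pos: [501.7, 182.3, 454.4]
tool_rot: [[-1.0, 0.001, 0.0], [0.001, 1.0, -0.0], [-0.0, -0.0, -1.0]]
wrist_force: [1.0, -0.1, 0.3]
opening: 0.998
gripper_force: 0.0
```

Emit:
jog_arm(
  steps=[
    {"dx": 0, "dy": 0, "dz": 0, "rx": 0, "ry": 0, "rz": 0.041, "fingers": 1},
    {"dx": 0, "dy": 0, "dz": 0, "rx": 0, "ry": 0, "rz": 0.041, "fingers": 1},
    {"dx": 0, "dy": 0, "dz": 0, "rx": 0, "ry": 0, "rz": 0.041, "fingers": 1},
    {"dx": 0, "dy": 0, "dz": 0, "rx": 0, "ry": 0, "rz": 0.041, "fingers": 1},
    {"dx": 0, "dy": 0, "dz": 0, "rx": 0, "ry": 0, "rz": 0, "fingers": 1},
    {"dx": 0, "dy": 0, "dz": 0, "rx": 0, "ry": 0, "rz": 0, "fingers": 1},
  ],
)

```text
t: 3.1
ee_pos: [502.1, 181.0, 454.2]
tool_rot: [[-0.871, 0.491, -0.0], [0.491, 0.871, -0.0], [0.0, -0.0, -1.0]]
wrist_force: [0.6, -0.8, 0.2]
opening: 1.001
gripper_force: 0.0
```

```bash
python3 -c "
from h import *
c=snap('wrist','w3');s=state();print(s['t'],s['ee_pos'],s['tool_rot'].round(3).tolist(),s['joint_pos']);a=np.radians(-29.5);x=np.array([np.cos(a),np.sin(a)]);y=np.array([-x[1],x[0]])
for i,j in((35,11),(35,-11),(-35,-11),(-35,11)):print(np.round(proj(c,[*(np.array([502.5,182])+i*x+j*y),205]),1))
"
```

```text
3.15 [502.09073487 181.24337261 454.18259039] [[-0.871, 0.491, -0.0], [0.491, 0.871, -0.0], [0.0, -0.0, -1.0]] [ 6.50441584e-01  1.96213227e-01 -1.32520896e-01 -1.27623400e-05
 -1.24223832e+00 -2.73419831e+00]
[343.7 303.9]
[306.9 303.8]
[305.8 187.2]
[345.9 187.3]
```

View pics/w3.png

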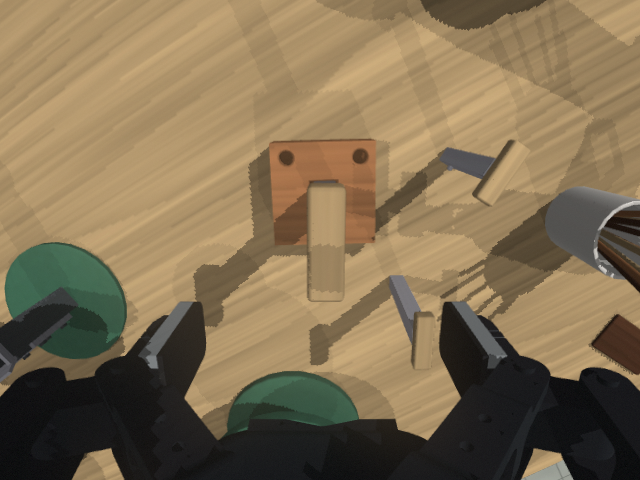

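Emit:
jog_arm(
  steps=[
    {"dx": 0.018, "dy": 0.006, "dz": 0.2, "rx": 0, "ry": 0, "rz": 0, "fingers": 1},
    {"dx": 0, "dy": 0, "dz": 0.3, "rx": 0, "ry": 0, "rz": 0, "fingers": 1},
    {"dx": 0, "dy": 0, "dz": 0.2, "rx": 0, "ry": 0, "rz": 0, "fingers": 0.3},
    {"dx": 0, "dy": 0, "dz": 0.095, "rx": 0, "ry": 0, "rz": 0, "fingers": 0},
    {"dx": 0, "dy": 0, "dz": 0, "rx": 0, "ry": 0, "rz": 0, "fingers": 0},
    {"dx": 0, "dy": 0, "dz": 0, "rx": 0, "ry": 0, "rz": 0, "fingers": 0},
  ],
)

```text
t: 3.75
ee_pos: [500.5, 184.3, 335.5]
tool_rot: [[-0.871, 0.491, 0.001], [0.491, 0.871, -0.0], [-0.001, 0.0, -1.0]]
wrist_force: [0.3, 0.2, 0.8]
opening: 0.502
gripper_force: 0.0
```

Emit:
jog_arm(
  steps=[
    {"dx": 0, "dy": 0, "dz": 0, "rx": 0, "ry": 0, "rz": 0, "fingers": -0.3},
    {"dx": 0, "dy": 0, "dz": 0, "rx": 0, "ry": 0, "rz": 0, "fingers": -0.6},
    {"dx": 0, "dy": 0, "dz": 0, "rx": 0, "ry": 0, "rz": 0, "fingers": -1},
    {"dx": 0, "dy": 0, "dz": 0, "rx": 0, "ry": 0, "rz": 0, "fingers": -1},
    {"dx": 0, "dy": 0, "dz": 0, "rx": 0, "ry": 0, "rz": 0, "fingers": -1},
    {"dx": 0, "dy": 0, "dz": 0, "rx": 0, "ry": 0, "rz": 0, "fingers": -1},
  ],
)

```text
t: 4.35
ee_pos: [500.4, 184.5, 336.5]
tool_rot: [[-0.871, 0.491, 0.003], [0.491, 0.871, 0.001], [-0.002, 0.002, -1.0]]
wrist_force: [-0.3, 0.0, 5.8]
opening: 0.248
gripper_force: 59.6
```

Emit:
jog_arm(
  steps=[
    {"dx": 0, "dy": 0, "dz": -0.04, "rx": 0, "ry": 0, "rz": 0, "fingers": -1},
    {"dx": 0, "dy": 0, "dz": -0.08, "rx": 0, "ry": 0, "rz": 0, "fingers": -1},
    {"dx": 0, "dy": 0, "dz": -0.1, "rx": 0, "ry": 0, "rz": 0, "fingers": -1},
    {"dx": 0, "dy": 0, "dz": -0.2, "rx": 0, "ry": 0, "rz": 0, "fingers": -1},
    {"dx": 0, "dy": 0, "dz": -0.25, "rx": 0, "ry": 0, "rz": 0, "fingers": -1},
    {"dx": 0, "dy": 0, "dz": -0.25, "rx": 0, "ry": 0, "rz": 0, "fingers": -1},
    {"dx": 0, "dy": 0, "dz": -0.2, "rx": 0, "ry": 0, "rz": 0, "fingers": -1},
    {"dx": 0, "dy": 0, "dz": 0, "rx": 0, "ry": 0, "rz": 0, "fingers": -1},
  ],
)

```text
t: 5.15
ee_pos: [500.2, 184.2, 508.7]
tool_rot: [[-0.871, 0.491, 0.009], [0.491, 0.871, 0.005], [-0.006, 0.009, -1.0]]
wrist_force: [1.3, 0.5, -0.8]
opening: 0.25
gripper_force: 59.0
```

```bash
python3 -c "
from h import *
s=state();print(s['t'],s['ee_pos'],s['wrist_force'],s['opening'])
c=snap('wrist','w4');d=snap('side','s4')
p=s['ee_pos'];x=np.array([.871,-.491]);print(proj(c,[p[0],p[1],p[2]-130]),proj(d,[p[0],p[1],p[2]-130]),proj(d,[p[0],p[1],p[2]-320]))
u,v=map(int,proj(d,[p[0],p[1],p[2]-225]))
a=cv2.imread('pics/s4.png');b=cv2.imread('pics/w4.png')
f=cv2.resize(a[v-90:v+60,u-50:u+50],None,fx=4,fy=4,interpolation=cv2.INTER_CUBIC);print('origin',u-50,v-90)
g=cv2.resize(b[260:460,260:390],(390,600),interpolation=cv2.INTER_CUBIC)
cv2.imwrite('pics/c4.png',np.hstack([f,g]))
"
```

```text
5.15 [500.23265367 184.19157188 508.70357534] [ 1.32471513  0.45319052 -0.81082791] 0.2503648024604221
(np.float64(320.63511259845137), np.float64(372.8273301530479)) (np.float64(353.7775044254958), np.float64(208.47528249644338)) (np.float64(348.55028733903316), np.float64(284.0263284527818))
origin 300 159
```

View pics/c4.png

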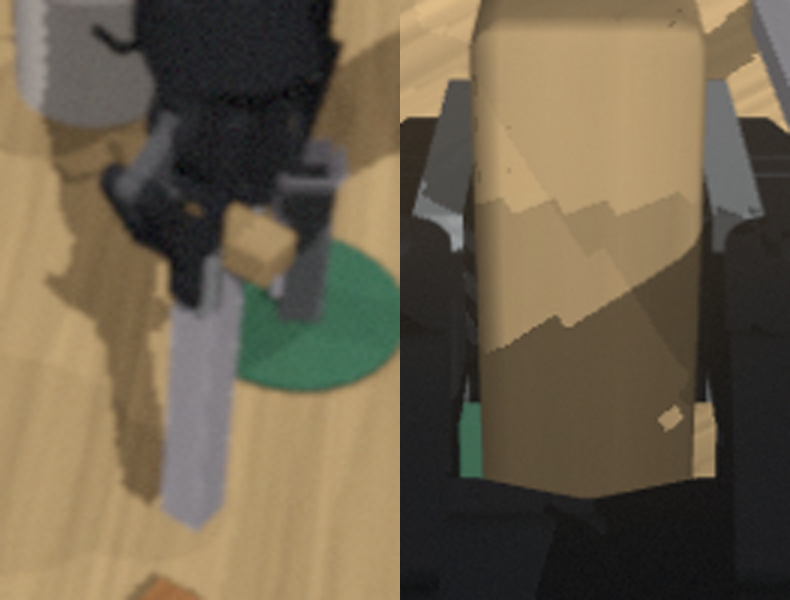

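```bash
python3 -c "
from h import *
s=state();print(s['t'],s['ee_pos'],s['wrist_force'],s['torque'],s['tool_rot'].round(4).tolist())
d=load('s4');c=load('w4');p=s['ee_pos'];R=s['tool_rot']
k=lambda n,q:((q[0]-300)*4,(q[1]-159)*4) if n==0 else ((q[0]-260)*3+400,(q[1]-260)*3)
for sx,sy in((1,1),(1,-1),(-1,-1),(-1,1)):
    X=p+R@np.array([-11*sx,11*sy,320.]); print('foot',sx,sy,np.round(k(0,proj(d,X))))
for sx,sy in((1,1),(1,-1),(-1,-1),(-1,1)):
    X=p+R@np.array([-35*sx,11*sy,130.]); print('head',sx,sy,np.round(k(0,proj(d,X))),np.round(k(1,proj(c,X))))
"
```

```text
5.25 [499.65272654 184.2093082  503.31735479] [-0.36354948  0.43959641 -2.34985024] [0.02642824 0.14630688 0.00614017] [[-0.8709, 0.4915, 0.0001], [0.4915, 0.8709, 0.0013], [0.0006, 0.0012, -1.0]]
foot 1 1 [163. 511.]
foot 1 -1 [190. 484.]
foot -1 -1 [227. 506.]
foot -1 1 [200. 533.]
head 1 1 [131. 187.] [680. 570.]
head 1 -1 [163. 160.] [481. 571.]
head -1 -1 [302. 230.] [460. -28.]
head -1 1 [271. 259.] [700. -29.]
```

Emit:
jog_arm(
  steps=[
    {"dx": 0, "dy": 0, "dz": 0, "rx": 0, "ry": 0, "rz": -0.04, "fingers": -1},
    {"dx": 0, "dy": 0, "dz": 0, "rx": 0, "ry": 0, "rz": -0.04, "fingers": -1},
    {"dx": 0, "dy": 0, "dz": 0, "rx": 0, "ry": 0, "rz": -0.04, "fingers": -1},
    {"dx": 0, "dy": 0, "dz": 0, "rx": 0, "ry": 0, "rz": -0.04, "fingers": -1},
    {"dx": 0, "dy": 0, "dz": 0, "rx": 0, "ry": 0, "rz": -0.041, "fingers": -1},
  ],
)

```text
t: 5.75
ee_pos: [499.9, 184.3, 500.8]
tool_rot: [[-0.992, -0.123, -0.004], [-0.123, 0.992, -0.002], [0.004, -0.002, -1.0]]
wrist_force: [-0.1, 0.4, -1.7]
opening: 0.252
gripper_force: 59.0
```

Emit:
jog_arm(
  steps=[
    {"dx": 0.03, "dy": -0.137, "dz": 0, "rx": 0, "ry": 0, "rz": 0, "fingers": -1},
    {"dx": 0.059, "dy": -0.274, "dz": 0, "rx": 0, "ry": 0, "rz": 0, "fingers": -1},
    {"dx": 0.059, "dy": -0.274, "dz": 0, "rx": 0, "ry": 0, "rz": 0, "fingers": -1},
    {"dx": 0.059, "dy": -0.274, "dz": 0, "rx": 0, "ry": 0, "rz": 0, "fingers": -1},
    {"dx": 0.059, "dy": -0.274, "dz": 0, "rx": 0, "ry": 0, "rz": 0, "fingers": -1},
    {"dx": 0.059, "dy": -0.274, "dz": 0, "rx": 0, "ry": 0, "rz": 0, "fingers": -1},
    {"dx": 0.059, "dy": -0.274, "dz": 0, "rx": 0, "ry": 0, "rz": 0, "fingers": -1},
    {"dx": 0.059, "dy": -0.274, "dz": 0, "rx": 0, "ry": 0, "rz": 0, "fingers": -1},
    {"dx": 0.03, "dy": -0.137, "dz": 0, "rx": 0, "ry": 0, "rz": 0, "fingers": -1},
    {"dx": 0, "dy": 0, "dz": 0, "rx": 0, "ry": 0, "rz": 0, "fingers": -1},
    {"dx": 0, "dy": 0, "dz": 0, "rx": 0, "ry": 0, "rz": 0, "fingers": -1},
    {"dx": 0, "dy": 0, "dz": 0, "rx": 0, "ry": 0, "rz": 0, "fingers": -1},
  ],
)

```text
t: 6.95
ee_pos: [468.3, -149.8, 502.1]
tool_rot: [[-0.993, -0.118, -0.002], [-0.118, 0.993, 0.0], [0.002, 0.001, -1.0]]
wrist_force: [0.0, 0.3, -0.9]
opening: 0.25
gripper_force: 59.3
```

Emit:
jog_arm(
  steps=[
    {"dx": 0, "dy": 0, "dz": 0.13, "rx": 0, "ry": 0, "rz": 0, "fingers": -1},
    {"dx": 0, "dy": 0, "dz": 0.13, "rx": 0, "ry": 0, "rz": 0, "fingers": -1},
    {"dx": 0, "dy": 0, "dz": 0, "rx": 0, "ry": 0, "rz": 0, "fingers": -1},
    {"dx": 0, "dy": 0, "dz": 0, "rx": 0, "ry": 0, "rz": 0, "fingers": -1},
    {"dx": 0, "dy": 0, "dz": 0, "rx": 0, "ry": 0, "rz": 0, "fingers": -1},
  ],
)

```text
t: 7.45
ee_pos: [468.7, -150.1, 465.2]
tool_rot: [[-0.993, -0.119, 0.002], [-0.119, 0.993, -0.001], [-0.002, -0.001, -1.0]]
wrist_force: [-0.2, 0.0, -1.2]
opening: 0.249
gripper_force: 59.2
```

```bash
python3 -c "
from h import *
s=state();p=s['ee_pos'];R=s['tool_rot'];print(s['t'],p,R.round(4).tolist(),s['wrist_force'])
d=snap('side','s5');c=snap('wrist','w5')
o=proj(d,p+R@[0,0,320.]);u,v=map(int,o);print(u,v,proj(d,[468.5,-151.2,128]))
a=cv2.imread('pics/s5.png');b=cv2.imread('pics/w5.png')
f=cv2.resize(a[v-75:v+45,u-40:u+40],None,fx=5,fy=5,interpolation=cv2.INTER_CUBIC)
g=cv2.resize(b[260:460,260:390],(390,600),interpolation=cv2.INTER_CUBIC)
cv2.imwrite('pics/c5.png',np.hstack([f,g]))
for sx,sy in((1,1),(1,-1),(-1,-1),(-1,1)):
    q=proj(d,p+R@np.array([-11*sx,11*sy,320.]));r=proj(d,p+R@np.array([-11*sx,11*sy,148.]));h=proj(c,p+R@np.array([-35*sx,11*sy,130.]))
    print(sx,sy,'foot',round((q[0]-u+40)*5),round((q[1]-v+75)*5),'neck',round((r[0]-u+40)*5),round((r[1]-v+75)*5),'head',round((h[0]-260)*3+400),round((h[1]-260)*3))
"
```

```text
7.45 [ 468.69679933 -150.0899986   465.20516177] [[-0.9929, -0.1187, 0.0022], [-0.1187, 0.9929, -0.0005], [-0.0021, -0.0008, -1.0]] [-0.20631676  0.04070033 -1.21497148]
376 193 (np.float64(376.62893483370544), np.float64(198.9442374158082))
1 1 foot 182 392 neck 214 87 head 694 624
1 -1 foot 181 364 neck 212 60 head 489 624
-1 -1 foot 226 365 neck 262 61 head 468 10
-1 1 foot 228 394 neck 265 88 head 718 10
```

View pics/c5.png

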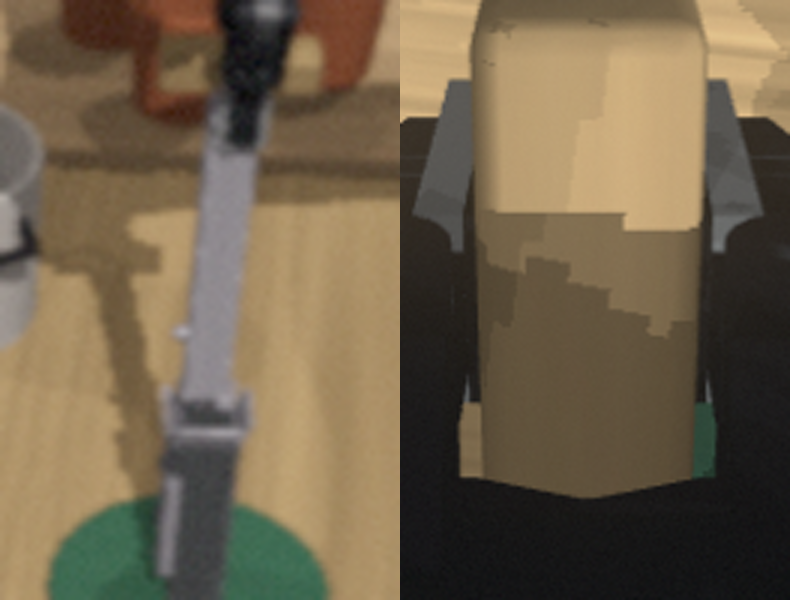

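Both look aligned: button and keeper plate are on the same (+x, image-left) side, and the foot is just above the mouth at crop (207,395). Descending gently.

Emit:
jog_arm(
  steps=[
    {"dx": 0, "dy": -0.007, "dz": 0.04, "rx": 0, "ry": 0, "rz": 0, "fingers": -1},
    {"dx": 0, "dy": 0, "dz": 0.04, "rx": 0, "ry": 0, "rz": 0, "fingers": -1},
    {"dx": 0, "dy": 0, "dz": 0.04, "rx": 0, "ry": 0, "rz": 0, "fingers": -1},
    {"dx": 0, "dy": 0, "dz": 0.03, "rx": 0, "ry": 0, "rz": 0, "fingers": -1},
    {"dx": 0, "dy": 0, "dz": 0, "rx": 0, "ry": 0, "rz": 0, "fingers": -1},
    {"dx": 0, "dy": 0, "dz": 0, "rx": 0, "ry": 0, "rz": 0, "fingers": -1},
  ],
)

```text
t: 8.15
ee_pos: [468.5, -151.6, 441.4]
tool_rot: [[-0.993, -0.118, -0.0], [-0.118, 0.993, -0.0], [0.0, -0.0, -1.0]]
wrist_force: [-0.5, 0.0, -2.4]
opening: 0.251
gripper_force: 59.3
```

Emit:
jog_arm(
  steps=[
    {"dx": 0, "dy": 0, "dz": 0.02, "rx": 0, "ry": 0, "rz": 0, "fingers": -1},
    {"dx": 0, "dy": 0, "dz": 0.02, "rx": 0, "ry": 0, "rz": 0, "fingers": -1},
    {"dx": 0, "dy": 0, "dz": 0.02, "rx": 0, "ry": 0, "rz": 0, "fingers": -1},
    {"dx": 0, "dy": 0, "dz": 0, "rx": 0, "ry": 0, "rz": 0, "fingers": -1},
  ],
)

```text
t: 8.55
ee_pos: [468.2, -151.5, 431.7]
tool_rot: [[-0.993, -0.117, -0.001], [-0.117, 0.993, 0.0], [0.001, 0.0, -1.0]]
wrist_force: [-1.3, -0.3, -3.2]
opening: 0.25
gripper_force: 59.3
```

Emit:
jog_arm(
  steps=[
    {"dx": 0, "dy": 0, "dz": 0.02, "rx": 0, "ry": 0, "rz": 0, "fingers": -1},
    {"dx": 0, "dy": 0, "dz": 0.02, "rx": 0, "ry": 0, "rz": 0, "fingers": -1},
    {"dx": 0, "dy": 0, "dz": 0.02, "rx": 0, "ry": 0, "rz": 0, "fingers": -1},
    {"dx": 0, "dy": 0, "dz": 0, "rx": 0, "ry": 0, "rz": 0, "fingers": -1},
  ],
)

```text
t: 8.95
ee_pos: [468.2, -151.5, 422.8]
tool_rot: [[-0.993, -0.117, -0.001], [-0.117, 0.993, 0.0], [0.001, 0.0, -1.0]]
wrist_force: [-1.7, 0.2, -3.2]
opening: 0.252
gripper_force: 59.2
```

Emit:
jog_arm(
  steps=[
    {"dx": 0, "dy": 0, "dz": 0.02, "rx": 0, "ry": 0, "rz": 0, "fingers": -1},
    {"dx": 0, "dy": 0, "dz": 0.02, "rx": 0, "ry": 0, "rz": 0, "fingers": -1},
    {"dx": 0, "dy": 0, "dz": 0, "rx": 0, "ry": 0, "rz": 0, "fingers": -1},
  ],
)

```text
t: 9.25
ee_pos: [468.0, -151.6, 417.0]
tool_rot: [[-0.993, -0.117, -0.002], [-0.117, 0.993, -0.0], [0.002, 0.0, -1.0]]
wrist_force: [-2.9, -0.2, -1.3]
opening: 0.249
gripper_force: 59.3
```

Emit:
jog_arm(
  steps=[
    {"dx": 0, "dy": 0, "dz": 0.015, "rx": 0, "ry": 0, "rz": 0, "fingers": -1},
    {"dx": 0, "dy": 0, "dz": 0.015, "rx": 0, "ry": 0, "rz": 0, "fingers": -1},
    {"dx": 0, "dy": 0, "dz": 0, "rx": 0, "ry": 0, "rz": 0, "fingers": -1},
  ],
)

```text
t: 9.55
ee_pos: [468.0, -151.6, 412.5]
tool_rot: [[-0.993, -0.117, -0.002], [-0.117, 0.993, 0.0], [0.002, 0.0, -1.0]]
wrist_force: [-3.5, -0.9, -1.3]
opening: 0.255
gripper_force: 59.5
```

Emit:
jog_arm(
  steps=[
    {"dx": 0.004, "dy": 0, "dz": 0.012, "rx": 0, "ry": 0, "rz": 0, "fingers": -1},
    {"dx": 0, "dy": 0, "dz": 0.012, "rx": 0, "ry": 0, "rz": 0, "fingers": -1},
    {"dx": 0, "dy": 0, "dz": 0, "rx": 0, "ry": 0, "rz": 0, "fingers": -1},
  ],
)

```text
t: 9.85
ee_pos: [467.5, -151.7, 408.8]
tool_rot: [[-0.993, -0.117, -0.002], [-0.117, 0.993, 0.0], [0.002, 0.0, -1.0]]
wrist_force: [-4.5, -1.1, 0.1]
opening: 0.252
gripper_force: 59.5
```

Emit:
jog_arm(
  steps=[
    {"dx": 0, "dy": 0, "dz": 0.012, "rx": 0, "ry": 0, "rz": 0, "fingers": -1},
    {"dx": 0, "dy": 0, "dz": 0.012, "rx": 0, "ry": 0, "rz": 0, "fingers": -1},
    {"dx": 0, "dy": 0, "dz": 0, "rx": 0, "ry": 0, "rz": 0, "fingers": -1},
  ],
)

```text
t: 10.15
ee_pos: [467.7, -151.5, 405.1]
tool_rot: [[-0.993, -0.117, -0.001], [-0.117, 0.993, 0.001], [0.001, 0.001, -1.0]]
wrist_force: [-4.6, -0.9, -0.9]
opening: 0.249
gripper_force: 59.4
```

Emit:
jog_arm(
  steps=[
    {"dx": 0, "dy": 0, "dz": 0.012, "rx": 0, "ry": 0, "rz": 0, "fingers": -1},
    {"dx": 0, "dy": 0, "dz": 0.012, "rx": 0, "ry": 0, "rz": 0, "fingers": -1},
    {"dx": 0, "dy": 0, "dz": 0, "rx": 0, "ry": 0, "rz": 0, "fingers": -1},
  ],
)

```text
t: 10.45
ee_pos: [467.7, -151.5, 401.3]
tool_rot: [[-0.993, -0.117, -0.001], [-0.117, 0.993, 0.001], [0.001, 0.001, -1.0]]
wrist_force: [-3.8, -1.3, -2.7]
opening: 0.252
gripper_force: 59.1
```

Emit:
jog_arm(
  steps=[
    {"dx": 0, "dy": 0, "dz": 0.012, "rx": 0, "ry": 0, "rz": 0, "fingers": -1},
    {"dx": 0, "dy": 0, "dz": 0.012, "rx": 0, "ry": 0, "rz": 0, "fingers": -1},
    {"dx": 0, "dy": 0, "dz": 0.012, "rx": 0, "ry": 0, "rz": 0, "fingers": -1},
    {"dx": 0, "dy": 0, "dz": 0, "rx": 0, "ry": 0, "rz": 0, "fingers": -1},
  ],
)

```text
t: 10.85
ee_pos: [467.7, -151.6, 396.2]
tool_rot: [[-0.993, -0.117, -0.0], [-0.117, 0.993, 0.0], [0.0, 0.0, -1.0]]
wrist_force: [-3.4, -1.2, -3.9]
opening: 0.25
gripper_force: 59.1
```

Emit:
jog_arm(
  steps=[
    {"dx": 0, "dy": 0, "dz": 0.012, "rx": 0, "ry": 0, "rz": 0, "fingers": -1},
    {"dx": 0, "dy": 0, "dz": 0.012, "rx": 0, "ry": 0, "rz": 0, "fingers": -1},
    {"dx": 0, "dy": 0, "dz": 0.012, "rx": 0, "ry": 0, "rz": 0, "fingers": -1},
    {"dx": 0, "dy": 0, "dz": 0, "rx": 0, "ry": 0, "rz": 0, "fingers": -1},
  ],
)

```text
t: 11.25
ee_pos: [467.7, -151.6, 390.8]
tool_rot: [[-0.993, -0.117, -0.001], [-0.117, 0.993, 0.0], [0.0, 0.0, -1.0]]
wrist_force: [-3.5, -0.1, -2.6]
opening: 0.254
gripper_force: 59.2
```

Emit:
jog_arm(
  steps=[
    {"dx": 0, "dy": 0, "dz": 0.012, "rx": 0, "ry": 0, "rz": 0, "fingers": -1},
    {"dx": 0, "dy": 0, "dz": 0.012, "rx": 0, "ry": 0, "rz": 0, "fingers": -1},
    {"dx": 0, "dy": 0, "dz": 0.012, "rx": 0, "ry": 0, "rz": 0, "fingers": -1},
    {"dx": 0, "dy": 0, "dz": 0, "rx": 0, "ry": 0, "rz": 0, "fingers": -1},
  ],
)

```text
t: 11.65
ee_pos: [467.7, -151.6, 385.4]
tool_rot: [[-0.993, -0.117, -0.0], [-0.117, 0.993, 0.0], [0.0, 0.0, -1.0]]
wrist_force: [-4.0, -1.3, -3.2]
opening: 0.251
gripper_force: 59.1
```

```bash
python3 -c "
from h import *
s=state();p=s['ee_pos'];print(s['wrist_force'],s['torque'],s['tau'].round(2))
c=snap('wrist','w6');d=snap('side','s6')
b=cv2.imread('pics/w6.png');a=cv2.imread('pics/w5.png')
for im in(a,b): print('head col at u=323',[im[v,323].tolist() for v in range(258,280,3)],'row300',[int(im[300,u,2]) for u in(278,282,284,286,290,356,360,362,364,368)])
S=cv2.imread('pics/s6.png');D=load('s6')
for k in(-9,-6,-3,0,3,6):  # column of points on +x face side of the post above the mouth
    print(k)
q=proj(D,[468.5,-151.2,128]);print('mouth px',q)
for z in range(128,200,10):
    u,v=proj(D,[467.7,-151.5,z]);print(z,int(u),int(v),[int(x) for x in S[int(v),int(u)-10:int(u)+11,2]])
"
```

```text
[-3.99218022 -1.26443035 -3.16676948] [-0.47909736  1.48442499 -0.02870109] [  1.17 -28.81  21.14   4.22   1.52  -0.  ]
head col at u=323 [[61, 84, 97], [68, 92, 107], [69, 95, 109], [72, 97, 114], [100, 139, 164], [108, 148, 176], [113, 155, 182], [118, 161, 189]] row300 [90, 90, 101, 119, 155, 199, 176, 104, 88, 87]
head col at u=323 [[65, 89, 103], [68, 92, 107], [70, 94, 110], [76, 104, 121], [96, 130, 154], [109, 148, 175], [110, 152, 179], [115, 158, 186]] row300 [91, 90, 105, 121, 155, 200, 177, 98, 81, 87]
-9
-6
-3
0
3
6
mouth px (np.float64(376.62893483370544), np.float64(198.9442374158082))
128 376 198 [112, 119, 133, 138, 129, 109, 100, 125, 143, 146, 143, 142, 143, 145, 144, 145, 134, 123, 114, 137, 159]
138 377 195 [127, 143, 155, 156, 138, 104, 107, 132, 140, 144, 140, 144, 143, 144, 146, 147, 152, 154, 162, 166, 169]
148 377 192 [148, 164, 168, 169, 168, 161, 144, 136, 142, 144, 145, 142, 145, 145, 146, 148, 153, 158, 159, 161, 166]
158 378 189 [172, 168, 167, 170, 167, 153, 140, 144, 146, 142, 143, 142, 142, 144, 148, 152, 158, 162, 161, 164, 166]
168 378 186 [115, 111, 110, 109, 116, 121, 130, 140, 144, 143, 144, 144, 145, 144, 143, 149, 152, 157, 162, 160, 162]
178 378 182 [114, 114, 112, 117, 144, 153, 139, 133, 140, 144, 141, 140, 143, 144, 144, 149, 156, 159, 162, 167, 169]
188 379 179 [176, 169, 163, 165, 163, 145, 135, 145, 144, 141, 143, 144, 142, 144, 145, 149, 158, 169, 170, 171, 173]
198 379 176 [177, 175, 171, 169, 165, 148, 135, 124, 116, 108, 99, 92, 80, 80, 93, 120, 143, 160, 168, 171, 171]
```

Emit:
jog_arm(
  steps=[
    {"dx": 0, "dy": 0, "dz": 0.012, "rx": 0, "ry": 0, "rz": 0, "fingers": -1},
    {"dx": 0, "dy": 0, "dz": 0.012, "rx": 0, "ry": 0, "rz": 0, "fingers": -1},
    {"dx": 0, "dy": 0, "dz": 0.012, "rx": 0, "ry": 0, "rz": 0, "fingers": -1},
    {"dx": 0, "dy": 0, "dz": 0.012, "rx": 0, "ry": 0, "rz": 0, "fingers": -1},
  ],
)

```text
t: 12.15
ee_pos: [467.8, -151.6, 378.7]
tool_rot: [[-0.993, -0.118, -0.0], [-0.118, 0.993, -0.0], [0.0, -0.0, -1.0]]
wrist_force: [-5.1, -0.5, 0.3]
opening: 0.252
gripper_force: 59.6
```

Emit:
jog_arm(
  steps=[
    {"dx": 0, "dy": 0, "dz": 0.012, "rx": 0, "ry": 0, "rz": 0, "fingers": -1},
    {"dx": 0, "dy": 0, "dz": 0.012, "rx": 0, "ry": 0, "rz": 0, "fingers": -1},
    {"dx": 0, "dy": 0, "dz": 0.012, "rx": 0, "ry": 0, "rz": 0, "fingers": -1},
    {"dx": 0, "dy": 0, "dz": 0.006, "rx": 0, "ry": 0, "rz": 0, "fingers": -1},
  ],
)

```text
t: 12.55
ee_pos: [467.8, -151.6, 372.2]
tool_rot: [[-0.993, -0.118, -0.0], [-0.118, 0.993, 0.0], [0.0, 0.0, -1.0]]
wrist_force: [-3.5, -0.7, 0.3]
opening: 0.249
gripper_force: 59.6
```

Emit:
jog_arm(
  steps=[
    {"dx": 0, "dy": 0, "dz": 0.008, "rx": 0, "ry": 0, "rz": 0, "fingers": -1},
    {"dx": 0, "dy": 0, "dz": 0.008, "rx": 0, "ry": 0, "rz": 0, "fingers": -1},
    {"dx": 0, "dy": 0, "dz": 0.008, "rx": 0, "ry": 0, "rz": 0, "fingers": -1},
    {"dx": 0, "dy": 0, "dz": 0.008, "rx": 0, "ry": 0, "rz": 0, "fingers": -1},
  ],
)

```text
t: 12.95
ee_pos: [467.8, -151.6, 367.5]
tool_rot: [[-0.993, -0.118, -0.0], [-0.118, 0.993, 0.0], [0.0, 0.0, -1.0]]
wrist_force: [-5.3, -0.8, -0.6]
opening: 0.25
gripper_force: 59.6
```

Emit:
jog_arm(
  steps=[
    {"dx": 0, "dy": 0, "dz": 0.008, "rx": 0, "ry": 0, "rz": 0, "fingers": -1},
    {"dx": 0, "dy": 0, "dz": 0.008, "rx": 0, "ry": 0, "rz": 0, "fingers": -1},
  ],
)

```text
t: 13.15
ee_pos: [467.8, -151.6, 365.2]
tool_rot: [[-0.993, -0.118, -0.0], [-0.118, 0.993, -0.0], [0.0, -0.0, -1.0]]
wrist_force: [-4.9, -0.9, -0.4]
opening: 0.25
gripper_force: 59.6
```

Emit:
jog_arm(
  steps=[
    {"dx": 0, "dy": 0, "dz": 0.007, "rx": 0, "ry": 0, "rz": 0, "fingers": -1},
    {"dx": 0, "dy": 0, "dz": 0.007, "rx": 0, "ry": 0, "rz": 0, "fingers": -1},
  ],
)

```text
t: 13.35
ee_pos: [467.8, -151.6, 363.1]
tool_rot: [[-0.993, -0.118, 0.0], [-0.118, 0.993, 0.0], [-0.0, 0.0, -1.0]]
wrist_force: [-4.4, -0.4, -0.6]
opening: 0.252
gripper_force: 59.6
```

Emit:
jog_arm(
  steps=[
    {"dx": 0, "dy": 0, "dz": 0.007, "rx": 0, "ry": 0, "rz": 0, "fingers": -1},
  ],
)

```text
t: 13.45
ee_pos: [467.8, -151.6, 362.0]
tool_rot: [[-0.993, -0.118, -0.0], [-0.118, 0.993, -0.0], [0.0, -0.0, -1.0]]
wrist_force: [-4.7, 0.0, 0.6]
opening: 0.254
gripper_force: 59.6
```

Emit:
jog_arm(
  steps=[
    {"dx": 0, "dy": 0, "dz": 0.007, "rx": 0, "ry": 0, "rz": 0, "fingers": -1},
  ],
)

```text
t: 13.55
ee_pos: [467.8, -151.6, 361.0]
tool_rot: [[-0.993, -0.118, 0.0], [-0.118, 0.993, 0.0], [-0.0, 0.0, -1.0]]
wrist_force: [-3.9, -0.6, -0.5]
opening: 0.248
gripper_force: 59.6
```

Emit:
jog_arm(
  steps=[
    {"dx": 0, "dy": 0, "dz": 0.007, "rx": 0, "ry": 0, "rz": 0, "fingers": -1},
    {"dx": 0, "dy": 0, "dz": 0.007, "rx": 0, "ry": 0, "rz": 0, "fingers": -1},
  ],
)

```text
t: 13.75
ee_pos: [467.8, -151.6, 358.9]
tool_rot: [[-0.993, -0.118, 0.0], [-0.118, 0.993, -0.0], [-0.0, -0.0, -1.0]]
wrist_force: [-4.4, -1.1, 0.2]
opening: 0.244
gripper_force: 59.6
```

Emit:
jog_arm(
  steps=[
    {"dx": 0, "dy": 0, "dz": 0.007, "rx": 0, "ry": 0, "rz": 0, "fingers": -1},
  ],
)

```text
t: 13.85
ee_pos: [467.8, -151.6, 357.8]
tool_rot: [[-0.993, -0.118, -0.0], [-0.118, 0.993, 0.0], [0.0, 0.0, -1.0]]
wrist_force: [-5.3, -0.3, -0.3]
opening: 0.252
gripper_force: 59.6
```

Emit:
jog_arm(
  steps=[
    {"dx": 0, "dy": 0, "dz": 0.007, "rx": 0, "ry": 0, "rz": 0, "fingers": -1},
    {"dx": 0, "dy": 0, "dz": 0.007, "rx": 0, "ry": 0, "rz": 0, "fingers": -1},
  ],
)

```text
t: 14.05
ee_pos: [467.8, -151.6, 355.4]
tool_rot: [[-0.993, -0.117, -0.0], [-0.117, 0.993, 0.0], [0.0, 0.0, -1.0]]
wrist_force: [-4.4, -1.3, -3.2]
opening: 0.251
gripper_force: 59.3
```

Emit:
jog_arm(
  steps=[
    {"dx": 0, "dy": 0, "dz": 0.007, "rx": 0, "ry": 0, "rz": 0, "fingers": -1},
  ],
)

```text
t: 14.15
ee_pos: [467.7, -151.5, 354.1]
tool_rot: [[-0.993, -0.117, -0.0], [-0.117, 0.993, 0.0], [0.0, 0.001, -1.0]]
wrist_force: [-3.9, -0.2, -5.5]
opening: 0.255
gripper_force: 59.2
```

The downward pull suggests the button is entering the hole; I'm going on in very small steps.

Emit:
jog_arm(
  steps=[
    {"dx": 0, "dy": 0, "dz": 0.006, "rx": 0, "ry": 0, "rz": 0, "fingers": -1},
  ],
)

```text
t: 14.25
ee_pos: [468.0, -151.5, 353.3]
tool_rot: [[-0.993, -0.117, 0.001], [-0.117, 0.993, 0.001], [-0.001, 0.0, -1.0]]
wrist_force: [-2.5, 0.2, -3.7]
opening: 0.249
gripper_force: 59.1
```

Emit:
jog_arm(
  steps=[
    {"dx": 0, "dy": 0, "dz": 0, "rx": 0, "ry": 0, "rz": 0, "fingers": -1},
  ],
)

```text
t: 14.35
ee_pos: [468.1, -151.4, 353.2]
tool_rot: [[-0.993, -0.117, 0.001], [-0.117, 0.993, 0.001], [-0.001, 0.001, -1.0]]
wrist_force: [-1.9, 0.1, -6.2]
opening: 0.247
gripper_force: 58.9
```

Emit:
jog_arm(
  steps=[
    {"dx": 0, "dy": 0, "dz": 0.006, "rx": 0, "ry": 0, "rz": 0, "fingers": -1},
  ],
)

```text
t: 14.45
ee_pos: [468.1, -151.5, 353.0]
tool_rot: [[-0.993, -0.118, 0.001], [-0.118, 0.993, 0.0], [-0.001, 0.0, -1.0]]
wrist_force: [-2.9, 0.4, -2.1]
opening: 0.246
gripper_force: 59.5
```

Emit:
jog_arm(
  steps=[
    {"dx": 0, "dy": 0, "dz": 0.006, "rx": 0, "ry": 0, "rz": 0, "fingers": -1},
  ],
)

```text
t: 14.55
ee_pos: [468.1, -151.6, 352.7]
tool_rot: [[-0.993, -0.118, 0.001], [-0.118, 0.993, -0.0], [-0.001, -0.0, -1.0]]
wrist_force: [-3.9, 0.1, 0.3]
opening: 0.248
gripper_force: 59.5
```

Emit:
jog_arm(
  steps=[
    {"dx": 0, "dy": 0, "dz": 0.007, "rx": 0, "ry": 0, "rz": 0, "fingers": -1},
  ],
)

```text
t: 14.65
ee_pos: [468.1, -151.7, 351.8]
tool_rot: [[-0.993, -0.118, 0.001], [-0.118, 0.993, -0.001], [-0.001, -0.001, -1.0]]
wrist_force: [-3.7, 0.2, 0.3]
opening: 0.249
gripper_force: 59.6
```

Emit:
jog_arm(
  steps=[
    {"dx": 0, "dy": 0, "dz": 0.005, "rx": 0, "ry": 0, "rz": 0, "fingers": -1},
  ],
)

```text
t: 14.75
ee_pos: [468.0, -151.7, 350.9]
tool_rot: [[-0.993, -0.118, 0.001], [-0.118, 0.993, -0.001], [-0.001, -0.001, -1.0]]
wrist_force: [-4.3, 0.3, -0.5]
opening: 0.253
gripper_force: 59.6
```

Emit:
jog_arm(
  steps=[
    {"dx": 0, "dy": 0, "dz": 0.007, "rx": 0, "ry": 0, "rz": 0, "fingers": -1},
  ],
)

```text
t: 14.85
ee_pos: [468.1, -151.7, 350.3]
tool_rot: [[-0.993, -0.118, 0.001], [-0.118, 0.993, -0.001], [-0.001, -0.001, -1.0]]
wrist_force: [-6.5, 0.5, 8.5]
opening: 0.246
gripper_force: 60.8
```

Emit:
jog_arm(
  steps=[
    {"dx": 0, "dy": 0, "dz": 0.007, "rx": 0, "ry": 0, "rz": 0, "fingers": -1},
  ],
)

```text
t: 14.95
ee_pos: [468.1, -151.8, 350.2]
tool_rot: [[-0.993, -0.119, 0.002], [-0.119, 0.993, -0.001], [-0.001, -0.001, -1.0]]
wrist_force: [-6.8, 2.5, 13.5]
opening: 0.249
gripper_force: 61.4
```

Emit:
jog_arm(
  steps=[
    {"dx": 0, "dy": 0, "dz": 0.007, "rx": 0, "ry": 0, "rz": 0, "fingers": -1},
  ],
)

```text
t: 15.05
ee_pos: [468.1, -151.8, 350.0]
tool_rot: [[-0.993, -0.119, 0.002], [-0.119, 0.993, -0.002], [-0.002, -0.002, -1.0]]
wrist_force: [-8.7, 1.4, 18.4]
opening: 0.251
gripper_force: 62.0
```

Firm stop reached (18 N). Now I test that it is locked upward as well.

Emit:
jog_arm(
  steps=[
    {"dx": 0, "dy": 0, "dz": -0.012, "rx": 0, "ry": 0, "rz": 0, "fingers": -1},
    {"dx": 0, "dy": 0, "dz": -0.012, "rx": 0, "ry": 0, "rz": 0, "fingers": -1},
    {"dx": 0, "dy": 0, "dz": -0.006, "rx": 0, "ry": 0, "rz": 0, "fingers": -1},
  ],
)

```text
t: 15.35
ee_pos: [468.0, -151.6, 351.5]
tool_rot: [[-0.993, -0.117, 0.001], [-0.117, 0.993, 0.0], [-0.001, 0.0, -1.0]]
wrist_force: [-1.4, 0.4, -1.5]
opening: 0.246
gripper_force: 59.4
```

Emit:
jog_arm(
  steps=[
    {"dx": 0, "dy": 0, "dz": -0.008, "rx": 0, "ry": 0, "rz": 0, "fingers": -1},
  ],
)

```text
t: 15.45
ee_pos: [468.1, -151.5, 352.6]
tool_rot: [[-0.993, -0.118, 0.001], [-0.118, 0.993, 0.0], [-0.001, 0.0, -1.0]]
wrist_force: [-1.0, 0.6, -2.6]
opening: 0.251
gripper_force: 59.4
```

Emit:
jog_arm(
  steps=[
    {"dx": 0, "dy": 0, "dz": -0.007, "rx": 0, "ry": 0, "rz": 0, "fingers": -1},
  ],
)

```text
t: 15.55
ee_pos: [468.1, -151.5, 353.3]
tool_rot: [[-0.993, -0.117, 0.001], [-0.117, 0.993, 0.001], [-0.001, 0.0, -1.0]]
wrist_force: [1.1, -1.1, -8.5]
opening: 0.248
gripper_force: 58.9
```

Emit:
jog_arm(
  steps=[
    {"dx": 0, "dy": 0, "dz": -0.007, "rx": 0, "ry": 0, "rz": 0, "fingers": -1},
  ],
)

```text
t: 15.65
ee_pos: [467.9, -151.5, 353.5]
tool_rot: [[-0.993, -0.117, -0.0], [-0.117, 0.993, 0.001], [0.0, 0.001, -1.0]]
wrist_force: [1.3, -1.2, -15.3]
opening: 0.251
gripper_force: 59.2
```

Locked both ways. Relieving, releasing and withdrawing.

Emit:
jog_arm(
  steps=[
    {"dx": 0, "dy": 0, "dz": 0.012, "rx": 0, "ry": 0, "rz": 0, "fingers": -1},
    {"dx": 0, "dy": 0, "dz": 0.008, "rx": 0, "ry": 0, "rz": 0, "fingers": -1},
    {"dx": 0, "dy": 0, "dz": 0, "rx": 0, "ry": 0, "rz": 0, "fingers": -0.3},
    {"dx": 0, "dy": 0, "dz": 0, "rx": 0, "ry": 0, "rz": 0, "fingers": 0.2},
    {"dx": 0, "dy": 0, "dz": 0, "rx": 0, "ry": 0, "rz": 0, "fingers": 0.6},
    {"dx": 0, "dy": 0, "dz": 0, "rx": 0, "ry": 0, "rz": 0, "fingers": 0.6},
    {"dx": 0, "dy": 0, "dz": 0, "rx": 0, "ry": 0, "rz": 0, "fingers": 0.6},
    {"dx": 0, "dy": 0, "dz": 0, "rx": 0, "ry": 0, "rz": 0, "fingers": 0.6},
  ],
)

```text
t: 16.45
ee_pos: [467.8, -151.6, 352.0]
tool_rot: [[-0.993, -0.118, 0.0], [-0.118, 0.993, -0.0], [-0.0, -0.0, -1.0]]
wrist_force: [0.2, -1.2, -0.6]
opening: 0.801
gripper_force: 0.0
```

Emit:
jog_arm(
  steps=[
    {"dx": 0, "dy": 0, "dz": -0.1, "rx": 0, "ry": 0, "rz": 0, "fingers": 0.6},
    {"dx": 0, "dy": 0, "dz": -0.2, "rx": 0, "ry": 0, "rz": 0, "fingers": 0.6},
    {"dx": 0, "dy": 0, "dz": -0.3, "rx": 0, "ry": 0, "rz": 0, "fingers": 0.6},
    {"dx": 0, "dy": 0, "dz": -0.3, "rx": 0, "ry": 0, "rz": 0, "fingers": 0.6},
    {"dx": 0, "dy": 0, "dz": -0.1, "rx": 0, "ry": 0, "rz": 0, "fingers": 0.6},
    {"dx": 0, "dy": 0, "dz": 0, "rx": 0, "ry": 0, "rz": 0, "fingers": 0.6},
    {"dx": 0, "dy": 0, "dz": 0, "rx": 0, "ry": 0, "rz": 0, "fingers": 0.6},
  ],
)

```text
t: 17.15
ee_pos: [467.5, -151.5, 501.1]
tool_rot: [[-0.993, -0.117, -0.001], [-0.117, 0.993, 0.001], [0.001, 0.001, -1.0]]
wrist_force: [-0.7, 0.1, -0.8]
opening: 0.796
gripper_force: 0.0
```

```bash
python3 -c "
from h import *
d=snap('side','s7');t=snap('top','t7');a=cv2.imread('pics/s7.png');b=cv2.imread('pics/t7.png')
cv2.imwrite('pics/c7.png',np.hstack([cv2.resize(a[130:260,325:425],(400,520),interpolation=cv2.INTER_CUBIC),cv2.resize(b[80:340,200:400],(400,520))]))"
```

```text
(no output)
```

View pics/c7.png

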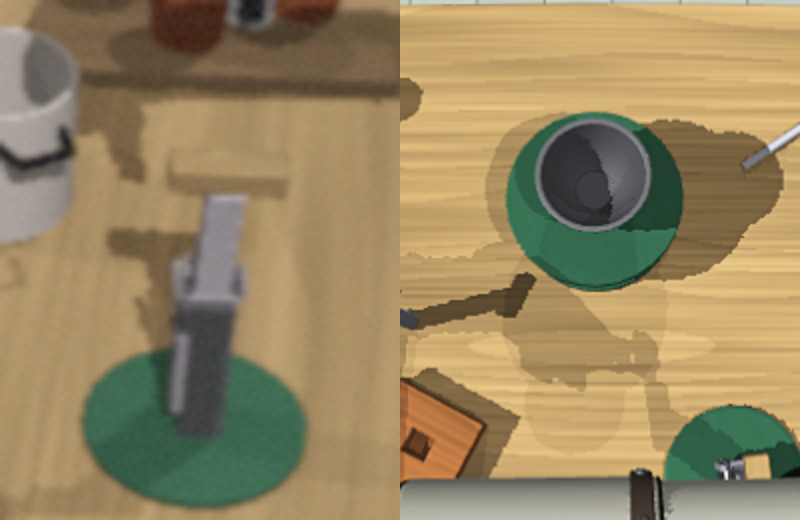

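The post stands upright in the column, with its head at about (228,172) in the crop. The block is empty, the bowl is undisturbed and the gripper is clear.

```bash
python3 -c "
from cell import *
print(hand_in())"
```

```text
the job is handed in; nothing more can be done
None
```

The post is locked in the stand, button in the hole and holding against about 18 N down and 15 N up; the gripper is clear, the bowl and pot look unmoved (the mug was not re-checked), and I handed the job in at about 17 s, with no verdict returned.

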